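# Put the print-room reagent bottles back on their own coasters

## Robot

A 6-joint arm with a two-finger parallel gripper is mounted at the origin on the work surface. World frame = base frame: x ahead of the robot, y to its left, z up, the work surface at z = 0. Lengths are in mm, angles in rad, forces in N, time in s.
With the tool pointing down it reaches from about 275 to 875 mm from the base axis. Payload 12.5 kg.
Tool frame: the origin (TCP) lies between the finger pads; the fingertips stand 14 mm ahead of it and the grasp point (between the pads) lies 5 mm behind it (robot.nose_length is the z of the fingertips in the tool frame, in mm); z points along the fingers, y is the line along which they close (so a half turn about z gives the same grasp; the last joint's range is limited). The gripper opens to 85 mm and grips with 20 to 120 N. Pads are 22 mm wide; open, the fingers measure 114 mm over their backs; the gripper's body (76 mm by 85 mm) begins 54 mm behind the grasp point. The pads swing forward as they close: fully open they stand 13 mm farther back than shut.
Start: joints at [-1.299, 0.351, 1.652, -0, 1.139, -0.085], TCP at [192.121, -515.339, 208.59] pointing down, gripper open.
Joint ranges: [-2.75, 2.75], [-0.79, 2.1], [0.01, 2.65], [-1.57, 4.71], [0.07, 3.14], [-2.87, 2.87]. Speed limits (rad/s): [2.22, 2.22, 2.79, 3.14, 3.14, 3.14].

## Interface

Orientations are given as a unit quaternion [x, y, z, w].
In Python, from cell import robot gives the robot as it stands.
- The arm moves only by the tool carry_out, never from a script. Its argument "rows" is one flat list of numbers, 5 for each row, row after row: the shift along the tool's x, y, z in units of 30 mm (1.0 is 30 mm), then the turn about the tool's z in units of 6 degrees (1.0 is 6 degrees), then the opening, from 0 (shut) to 1 (fully open). In form: [x, y, z, spin, grip, x, y, z, spin, grip, ...]. A call has 1 to 12 rows; each row is the pose to reach, as a shift and turn from the pose commanded when the call began, along the tool's axes at that moment; what a row does not reach only later rows make up. A row lasts 1/10 s, in which the tool goes at most 50 mm and 8.59 degrees, less where a joint would pass 70% of its speed; a pose out of reach is approached as far as the arm can. A call with a gripper value outside its range is refused whole. The fingers move at their own pace and stop on an object; "force" is the grip in N (left out, the last holds). Time passes only in rows, so rows that repeat a pose let the fingers close. It gives the time, the measured TCP pose, the force, the opening and the grip force at its end, in the units of the state.
- robot.read_state(): the state, without advancing time (a new reading comes with each control period).
- robot.get_image(name): name is "scene" or "top" or "wrist"; returns a dict with "frame" (420x560x3 uint8, red, green, blue), "fov_y" (degrees; the focal length in pixels is half the picture's height over the tangent of half this angle, whatever the lens; pixels are square), "cx", "cy" (the principal point, pixels), "origin" and "rotation" of the camera in the world. Camera axes: x right, y up, looking along -z (the intrinsics and any distortion apply to the point x, -y, -z); pixel columns grow to the right and rows downward; lengths in mm; the calibration is good to about 2 mm. A picture is of the moment at which its call begins. There is no depth.
- robot.sign_off(): hands the job in; it is judged then, once.
The state is a dict: "clock": time; "joint_positions": joint angles; "joint_vel": joint speeds; "joint_torque": joint torques, N m; "ee_pos": TCP position; "eef_rot": TCP orientation; "ft_force": force on the tool from outside, world axes, zero at the start; "moment": the same for the moment, N m; "grip_width": finger opening in mm; "finger_force": force on a finger pad.
Only numpy, scipy, OpenCV 4.12 (cv2) and the standard library are available. Lean on these libraries where they do the work, as an engineer would, in place of code of your own. Each camera call takes 0.05 s, during which the arm holds its last target. There are 200 camera calls.

## Task

First clear the white tile by standing the steel mixing cup in the middle of the black draining mat; then, with the white tile as the free spot to park a bottle on, rearrange the bottles until each one stands upright in the middle of the coaster of its own colour. Set the bottles down gently, never drop them or tip them over, and never stand one on the bare bench. Leave the glass measuring cylinder where it stands.

Things in the scene. Friction and masses are not known exactly. Their poses are not given: they have to be found in the camera images.
- blue_bottle: reagent bottle with blue body and blue screw cap (white paper band round the body), 95 mm tall: straight round body 44 mm in diameter from 0 to 65 mm height, shoulder above it, cap 29 mm in diameter from 77 to 95 mm; about 110 g; loose; origin at the centre of its underside, z up along its axis. Stands at the start on one of the three coloured coasters, mostly not its own
- green_bottle: reagent bottle with green body and green screw cap (white paper band round the body), 95 mm tall: straight round body 44 mm in diameter from 0 to 65 mm height, shoulder above it, cap 29 mm in diameter from 77 to 95 mm; about 110 g; loose; origin at the centre of its underside, z up along its axis. Stands at the start on one of the three coloured coasters, mostly not its own
- orange_bottle: reagent bottle with orange body and orange screw cap (white paper band round the body), 95 mm tall: straight round body 44 mm in diameter from 0 to 65 mm height, shoulder above it, cap 29 mm in diameter from 77 to 95 mm; about 110 g; loose; origin at the centre of its underside, z up along its axis. Stands at the start on one of the three coloured coasters, mostly not its own
- mixing_cup: open brushed-steel cup, straight round wall, 54 mm outside diameter, 42 mm tall, wall 3 mm, about 90 g, empty, loose; origin at the centre of its underside, z up. Stands at the start on the white tile
- blue_mat: the blue square coaster, 80 x 80 mm, 6 mm thick, fixed flat on the bench; origin at the centre of its underside (bench level), z up, so its top is 6 mm above the origin
- green_mat: the green square coaster, 80 x 80 mm, 6 mm thick, fixed flat on the bench; origin at the centre of its underside (bench level), z up, so its top is 6 mm above the origin
- orange_mat: the orange square coaster, 80 x 80 mm, 6 mm thick, fixed flat on the bench; origin at the centre of its underside (bench level), z up, so its top is 6 mm above the origin
- white_tile: white glazed tile, 80 x 80 mm, 6 mm thick, fixed flat on the bench: the free spot once the cup is off it; origin at the centre of its underside (bench level), z up, so its top is 6 mm above the origin
- drain_mat: black rubber draining mat with thin grey ribs, 80 x 80 mm, 6 mm thick, fixed flat on the bench, empty at the start; origin at the centre of its underside (bench level), z up, so its top is 6 mm above the origin
- glass_cylinder: bystander: glass measuring cylinder with a white foot, 100 mm tall, tube 30 mm and foot 54 mm in diameter, loose, stands on the bench among the coasters; origin at the centre of its underside, z up

How it is judged (in metres and radians):
On the way, in this order (a step that is already met when the one before it is completed fails the run):
1. the mixing cup stands released on the black draining mat (horizontal distance between mixing_cup and drain_mat below 0.015 m and height (world z) of mixing_cup between 0.003 and 0.012 m and angle between mixing_cup's own z axis and vertical below 0.1 rad and contact force between mixing_cup and the fingers below 0.1 N and linear speed of mixing_cup below 0.03 m/s), for 0.2 s.
2. a bottle stands parked, released, on the white tile (((horizontal distance between blue_bottle and white_tile below 0.03 m and height (world z) of blue_bottle between 0.003 and 0.012 m and angle between blue_bottle's own z axis and vertical below 0.1 rad and contact force between blue_bottle and the fingers below 0.1 N and linear speed of blue_bottle below 0.03 m/s) or (horizontal distance between green_bottle and white_tile below 0.03 m and height (world z) of green_bottle between 0.003 and 0.012 m and angle between green_bottle's own z axis and vertical below 0.1 rad and contact force between green_bottle and the fingers below 0.1 N and linear speed of green_bottle below 0.03 m/s) or (horizontal distance between orange_bottle and white_tile below 0.03 m and height (world z) of orange_bottle between 0.003 and 0.012 m and angle between orange_bottle's own z axis and vertical below 0.1 rad and contact force between orange_bottle and the fingers below 0.1 N and linear speed of orange_bottle below 0.03 m/s))), for 0.2 s.
At the end, for the whole second after the job is handed in: Every bottle stands upright (within 0.1 rad), released and at rest, on the coaster of its own colour, its axis within 15 mm of the coaster's centre, and the mixing cup stands likewise within 15 mm of the centre of the black draining mat (all of step 1 and horizontal distance between blue_bottle and blue_mat below 0.015 m and height (world z) of blue_bottle between 0.003 and 0.012 m and angle between each of blue_bottle, green_bottle, orange_bottle's own z axis and vertical below 0.1 rad and contact force between each of blue_bottle, green_bottle, orange_bottle and the fingers below 0.1 N and linear speed of each of blue_bottle, green_bottle, orange_bottle below 0.03 m/s and horizontal distance between green_bottle and green_mat below 0.015 m and height (world z) of green_bottle between 0.003 and 0.012 m and horizontal distance between orange_bottle and orange_mat below 0.015 m and height (world z) of orange_bottle between 0.003 and 0.012 m); the robot touches nothing.
It fails at once if a bottle touches down on the bare bench (its underside less than 3 mm above bench level) (height (world z) of any of blue_bottle, green_bottle, orange_bottle below 0.003 m).
It fails at once if a bottle is tipped by more than 0.6 rad (angle between any of blue_bottle, green_bottle, orange_bottle's own z axis and vertical above 0.6 rad).
It fails at once if a bottle is dropped or slammed down (faster than 0.6 m/s within 24 mm of its support) ((height (world z) of blue_bottle below 0.03 m and linear speed of blue_bottle above 0.6 m/s) or (height (world z) of green_bottle below 0.03 m and linear speed of green_bottle above 0.6 m/s) or (height (world z) of orange_bottle below 0.03 m and linear speed of orange_bottle above 0.6 m/s)).
It fails at once if the glass measuring cylinder is moved more than 20 mm or tipped (distance of glass_cylinder from where it was at the start of the episode above 0.02 m or angle between glass_cylinder's own z axis and vertical above 0.3 rad).
It also fails if it takes over 112 s, if anything falls off the work surface, if the arm or the gripper's body presses on something with over 40 N, if the wrist force passes 120 N, or if a joint passes its speed limit or range.

## Working session

There is one attempt and no reset: what is moved stays moved. The work goes in short steps, Python scripts to look and compute and a tool call to move; the robot and the scene stay as the last step left them, time stands still between calls to the robot, and variables do not carry over. Pictures are saved under pics/ and viewed, at most 14 in all, crops included, and the job is handed in when it is done.

Besides the shell and the picture viewer there is one more tool, called after "Request:" as name(argument=value, ...), one argument or row to a line, values as JSON. carry_out: Moves the arm, as the interface text tells. Its arguments: {"type":"object","properties":{"rows":{"type":"array"},"force":{"type":"number"}},"required":["rows"]}

```bash
mkdir -p pics; ls; python3 - <<'E'
from cell import robot
import cv2
for n in("top","scene"):
    d=robot.get_image(n); cv2.imwrite(f"pics/{n}0.png",d["frame"][:,:,::-1])
    print({k:v for k,v in d.items() if k!="frame"})
s=robot.read_state();print(s)
E
```

```text
pics
{'fov_y': 50.80605743819487, 'cx': 273.91059122598875, 'cy': 220.63834812259503, 'origin': array([427.15155362,  21.24443924, 945.05974686]), 'rotation': array([-0.04815969,  0.06559727,  0.70996602, -0.69951833])}
{'fov_y': 49.186011256364964, 'cx': 279.8440874540137, 'cy': 206.45541673658127, 'origin': array([963.10249938, 391.7625276 , 599.27869858]), 'rotation': array([0.15341569, 0.33898923, 0.8487315 , 0.37577223])}
{'clock': 0.1, 'joint_positions': array([-1.29860706e+00,  3.51201150e-01,  1.65231036e+00, -1.91716513e-05,
        1.13914425e+00, -8.46087733e-02]), 'joint_vel': array([ 0.00272515, -0.00265104, -0.00144926, -0.00025024, -0.00013912,
        0.0015612 ]), 'joint_torque': array([-1.90118426e-04, -5.06832933e+01, -2.91876930e+01, -1.52943335e-04,
        2.67771400e-03,  1.84181779e-06]), 'ee_pos': array([ 192.03250976, -515.05501244,  208.1208903 ]), 'eef_rot': array([ 9.84128203e-01,  1.77458155e-01, -5.84475383e-05, -5.28400824e-04]), 'ft_force': array([0.73082259, 0.12829856, 0.02292994]), 'moment': array([ 0.0321446 , -0.01085799, -0.05741575]), 'finger_force': 0.0, 'grip_width': 85.57322592982018}
```

View pics/top0.png

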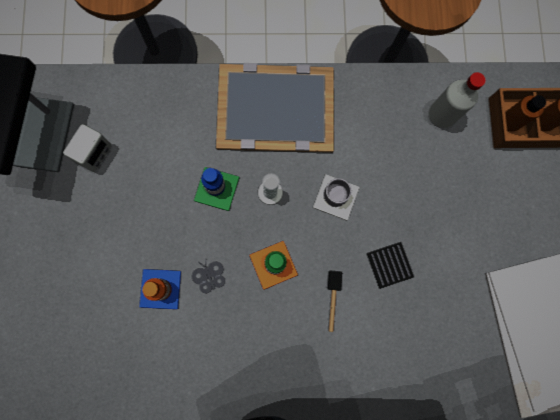

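View pics/scene0.png

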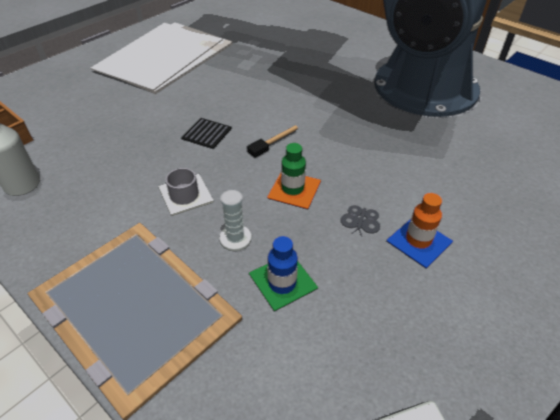

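```bash
cat > h.py <<'E'
import numpy as np,cv2
from scipy.spatial.transform import Rotation as R
def ray(d,px,z):
    f=210/np.tan(np.radians(d["fov_y"]/2))
    v=R.from_quat(d["rotation"]).apply([(px[0]-d["cx"])/f,-(px[1]-d["cy"])/f,-1])
    o=np.array(d["origin"]);return o+v*(z-o[2])/v[2]
def rel(s,target,yaw=None):
    """shift in tool axes (mm) & units"""
    r=R.from_quat(s["eef_rot"]);return r.inv().apply(np.array(target)-s["ee_pos"])/30
E
python3 - <<'E'
import sys;sys.path.insert(0,'.')
from h import *
from cell import robot
d=robot.get_image("top");im=d["frame"][:,:,::-1]
c=im[155:325,130:420];cv2.imwrite("pics/c.png",cv2.resize(c,None,fx=2.75,fy=2.75,interpolation=cv2.INTER_CUBIC))
print(R.from_quat(d["rotation"]).as_matrix().round(3))
hsv=cv2.cvtColor(im,cv2.COLOR_BGR2HSV)
for n,lo,hi,b in [("green",50,75,(190,165,243,215)),("orange",5,20,(245,238,305,292)),("blue",100,130,(135,262,185,315)),("white",0,180,(308,170,365,225))]:
    x0,y0,x1,y1=b
    m=cv2.inRange(hsv,(lo,120,60),(hi,255,255)) if n!="white" else cv2.inRange(hsv,(0,0,150),(180,60,255))
    k=np.zeros_like(m);k[y0:y1,x0:x1]=m[y0:y1,x0:x1]
    k=cv2.morphologyEx(k,cv2.MORPH_OPEN,np.ones((3,3)))
    pts=cv2.findNonZero(k); r=cv2.minAreaRect(pts)
    P=np.array([ray(d,p,6)[:2] for p in cv2.boxPoints(r)])
    print(n,np.round(r[0],1),"c",P.mean(0).round(1),"sides",np.linalg.norm(np.diff(P,axis=0),axis=1).round(1),P.round(0).tolist())
E
```

```text
[[-0.017  0.987 -0.16 ]
 [-1.    -0.013  0.026]
 [ 0.023  0.161  0.987]]
green [216.3 188.5] c [652.1 120.5] sides [78.5 79.8 78.3] [[626.0, 169.0], [702.0, 148.0], [678.0, 72.0], [603.0, 93.0]]
orange [273.1 264.7] c [485.4   0. ] sides [80.1 80.  79.2] [[507.0, 52.0], [537.0, -22.0], [463.0, -52.0], [434.0, 22.0]]
blue [160.  288.7] c [439. 237.] sides [79.8 81.4 79.9] [[402.0, 278.0], [482.0, 276.0], [476.0, 195.0], [396.0, 198.0]]
white [336.1 196.9] c [ 630.5 -139.7] sides [76.5 77.  76.3] [[609.0, -90.0], [680.0, -118.0], [652.0, -190.0], [581.0, -161.0]]
```

View pics/c.png

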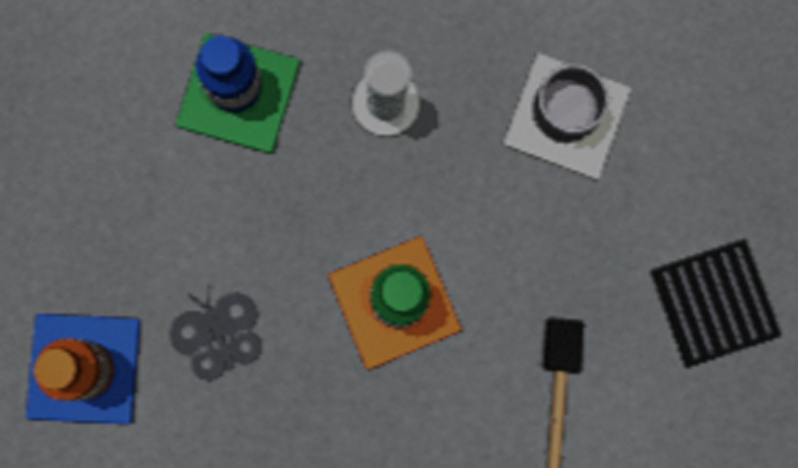

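```bash
python3 - <<'E'
import sys;sys.path.insert(0,'.')
from h import *
from cell import robot
d=robot.get_image("top")
u=lambda x,y:((x+.5)/2.75-.5+130,(y+.5)/2.75-.5+155)
for n,x,y,z in [("bluecap",221,54,101),("greencap",403,291,101),("orangecap",57,369,101),("cyltop",388,73,100),("cylfoot",386,103,3),("cuprim",570,103,48),("drain",715.5,303.5,6),("white",568.5,116,6)]:
    print(n,ray(d,u(x,y),z)[:2].round(1))
d=robot.get_image("scene")
for n,x,y,z in [("bluecap",283,245,101),("greencap",294,149,101),("orangecap",432,201,101),("cuprim",182,180,48)]:
    print(n,ray(d,(x,y),z)[:2].round(1))
E
```

```text
bluecap [657.8 122.9]
greencap [487.1  -3.9]
orangecap [437.6 233. ]
cyltop [642.8   4. ]
cylfoot [643.1   4. ]
cuprim [ 631.2 -134.6]
drain [ 480.5 -248.8]
white [ 630.3 -140.3]
bluecap [660.1 127.6]
greencap [491.2   1.6]
orangecap [443.2 238.1]
cuprim [ 638.5 -128.9]
```

Request:
carry_out(
  rows=[1.5,-0.56,0,0.3,1,3,-1.12,0,0.6,1,4.5,-1.7,0,0.9,1,6,-2.25,0,1.2,1,7.5,-2.8,0,1.5,1,9,-3.4,0,1.8,1,10.5,-3.9,0,2.1,1,12,-4.5,0,2.4,1,13.5,-5.05,0,2.7,1,15,-5.6,0,3,1,16.5,-6.15,0,3.2,1,18.13,-6.77,0,3.4,1],
)

```text
clock: 1.45
ee_pos: [630.3, -135.1, 208.5]
eef_rot: [1.0, -0.0, -0.0, 0.0]
ft_force: [0.5, -1.1, -0.1]
grip_width: 85.4
finger_force: 0.0
```

Request:
carry_out(
  rows=[0,0,0,0,1,0,0,0,0,1,0,0,0,0,1],
)

```text
clock: 1.75
ee_pos: [628.5, -137.2, 208.4]
eef_rot: [1.0, 0.0, -0.0, 0.0]
ft_force: [-0.0, -0.9, -0.3]
grip_width: 85.5
finger_force: 0.0
```

```bash
python3 - <<'E'
from cell import robot
import cv2
d=robot.get_image("wrist"); cv2.imwrite("pics/w1.png",d["frame"][:,:,::-1])
print({k:v for k,v in d.items() if k!="frame"})
s=robot.read_state();print(s["ee_pos"],s["eef_rot"],s["joint_positions"].round(2))
E
```

```text
{'fov_y': 63.06004550629531, 'cx': 281.01581064994843, 'cy': 213.00704055735474, 'origin': array([ 703.44501755, -136.93209695,  373.23046721]), 'rotation': array([-0.10545117,  0.10546178, -0.69901007,  0.69938744])}
[ 628.39940162 -137.4257865   208.62778084] [ 9.99999980e-01 -1.02915692e-04 -1.73266501e-04  1.93611435e-05] [-0.29  0.52  1.39 -0.    1.23  1.28]
```

View pics/w1.png

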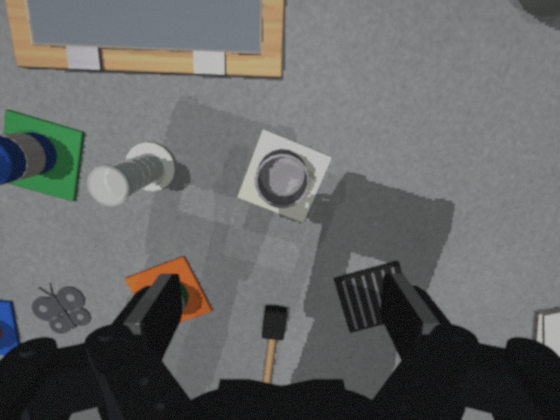

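```bash
python3 - <<'E'
import sys;sys.path.insert(0,'.')
from h import *
from cell import robot
d=robot.get_image("wrist")
for n,x,y,z in [("cuprim",283.5,178.5,48),("white",284,175.5,6),("drainTR",400,262,6),("drainBL",354,331,6),("drainTL",335,277,6),("cyltop",109,184,100),("cylfoot",151,166,3)]:
    print(n,ray(d,(x,y),z)[:2].round(1))
E
```

```text
cuprim [ 637.8 -139.6]
white [ 632.7 -140.5]
drainTR [ 529.8 -277.1]
drainBL [ 434.8 -229. ]
drainTL [ 510.2 -201.6]
cyltop [643.8   2.9]
cylfoot [642.6   4. ]
```

```bash
python3 - <<'E'
from cell import robot
import cv2,numpy as np
t=cv2.imread("pics/top0.png")[165:225,307:367];s=cv2.imread("pics/scene0.png")[160:220,152:212];w=robot.get_image("wrist")["frame"][:,:,::-1][120:230,230:340]
f=lambda a:cv2.resize(a,(390,390),interpolation=cv2.INTER_CUBIC)
cv2.imwrite("pics/cup.png",cv2.convertScaleAbs(np.hstack([f(t),f(w)]),alpha=1.6))
E
```

```text
(no output)
```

View pics/cup.png

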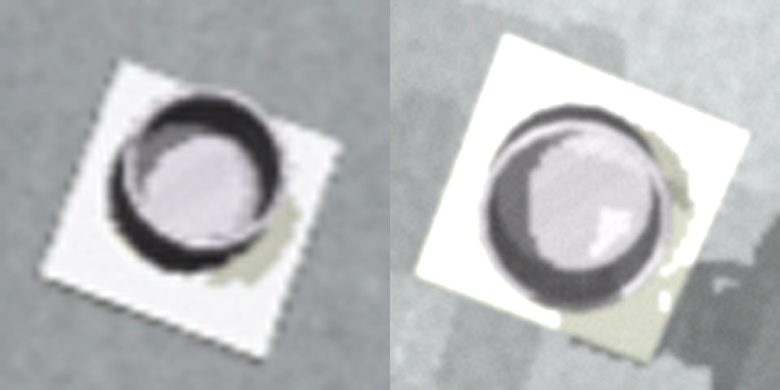

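Request:
carry_out(
  rows=[0.23,0,1,0,1,0.23,0,2,0,1,0.23,0,3,0,1,0.23,0,4,0,1,0.23,0,4.7,0,1,0.23,0,5.3,0,1,0.23,0,5.8,0,1,0.23,0,6,0,1,0.23,0,6,0,1,0.23,0,6,0,1],
)

```text
clock: 2.9
ee_pos: [636.4, -136.9, 29.4]
eef_rot: [1.0, 0.0, 0.001, 0.0]
ft_force: [-0.3, -0.1, 0.2]
grip_width: 85.7
finger_force: 0.0
```

Request:
carry_out(
  rows=[0,0,0,0,0.5,0,0,0,0,0.5,0,0,0,0,0.5,0,0,0,0,0.5,0,0,0,0,0.5,0,0,0,0,0.5,0,0,0,0,0.5,0,0,0,0,0.5],
  force=30,
)

```text
clock: 3.7
ee_pos: [636.0, -136.6, 28.6]
eef_rot: [1.0, 0.0, -0.0, -0.0]
ft_force: [-0.5, 0.3, -0.5]
grip_width: 42.4
finger_force: 0.0
```

```bash
python3 - <<'E'
from cell import robot
import cv2,numpy as np
w=robot.get_image("wrist")["frame"][:,:,::-1];t=robot.get_image("scene")["frame"][60:260,100:367,::-1]
cv2.imwrite("pics/a.png",np.hstack([cv2.resize(w,(400,300)),cv2.resize(t,(400,300))]))
E
```

```text
(no output)
```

View pics/a.png

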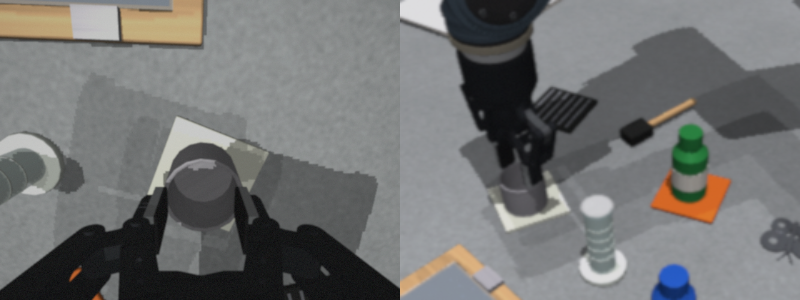

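```bash
python3 - <<'E'
import sys;sys.path.insert(0,'.')
from h import *
from cell import robot
d=robot.get_image("wrist");c=d["frame"][140:350,170:400,::-1]
cv2.imwrite("pics/b.png",cv2.convertScaleAbs(cv2.resize(c,(690,630)),alpha=2)[:600])
print(d["origin"])
for p in [(280,266),(250,160)]:
  for z in(48,6):print(p,z,ray(d,p,z).round(1))
f=210/np.tan(np.radians(d["fov_y"]/2))
v=R.from_quat(d["rotation"]).inv().apply(np.array([636,-137,33.])-d["origin"])
print("grasp point px",d["cx"]-f*v[0]/v[2],d["cy"]+f*v[1]/v[2], robot.read_state()["joint_positions"])
E
```

```text
[ 710.86433241 -136.30503735  193.42148136]
(280, 266) 48 [ 640.2 -135.9   48. ]
(280, 266) 6 [ 619.8 -135.8    6. ]
(250, 160) 48 [ 689.6 -123.1   48. ]
(250, 160) 6 [ 683.4 -119.3    6. ]
grasp point px 282.2780180698989 260.48776060380317 [-2.83071885e-01  7.41527649e-01  1.49328727e+00 -7.96195994e-06
  9.06787820e-01  1.28696775e+00]
```

View pics/b.png

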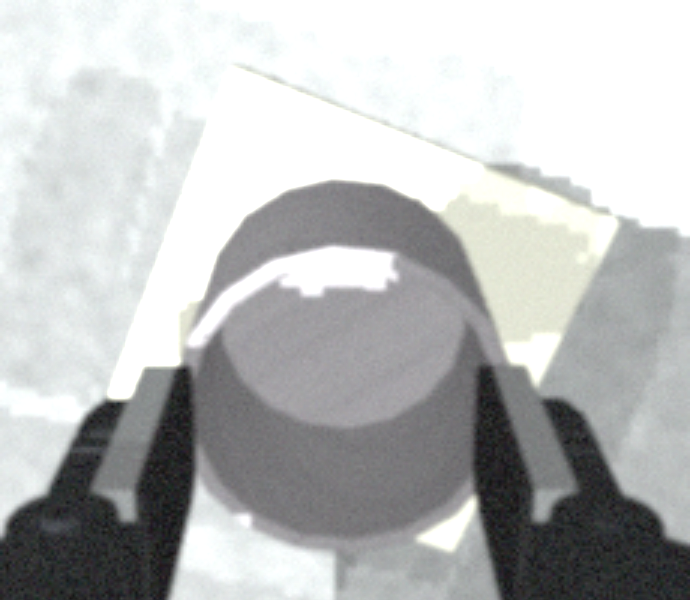

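```bash
python3 - <<'E'
import sys;sys.path.insert(0,'.')
from h import *
from cell import robot
print(robot.nose_length,[a for a in dir(robot) if a[0]!='_'])
d=robot.get_image("scene");im=d["frame"][:,:,::-1].copy()
f=210/np.tan(np.radians(d["fov_y"]/2))
x0,y0=120,90
c=cv2.convertScaleAbs(cv2.resize(im[y0:y0+130,x0:x0+170],None,fx=4.6,fy=4.6,interpolation=cv2.INTER_CUBIC),alpha=1.5)
def mk(P,col):
    v=R.from_quat(d["rotation"]).inv().apply(np.array(P)-d["origin"])
    p=(d["cx"]-f*v[0]/v[2]-x0)*4.6,(d["cy"]+f*v[1]/v[2]-y0)*4.6
    cv2.circle(c,(int(p[0]),int(p[1])),4,col,-1)
for y in(-21,21):
    mk((647,-137+y,15),(0,0,255));mk((647,-137+y,58),(0,255,0))
for a in np.arange(0,6.28,.4): mk((635.5+27*np.cos(a),-137+27*np.sin(a),48),(255,0,0))
cv2.imwrite("pics/e.png",c)
E
```

```text
14.0 ['Unreachable', 'get_image', 'nose_length', 'read_state', 'sign_off']
```

View pics/e.png

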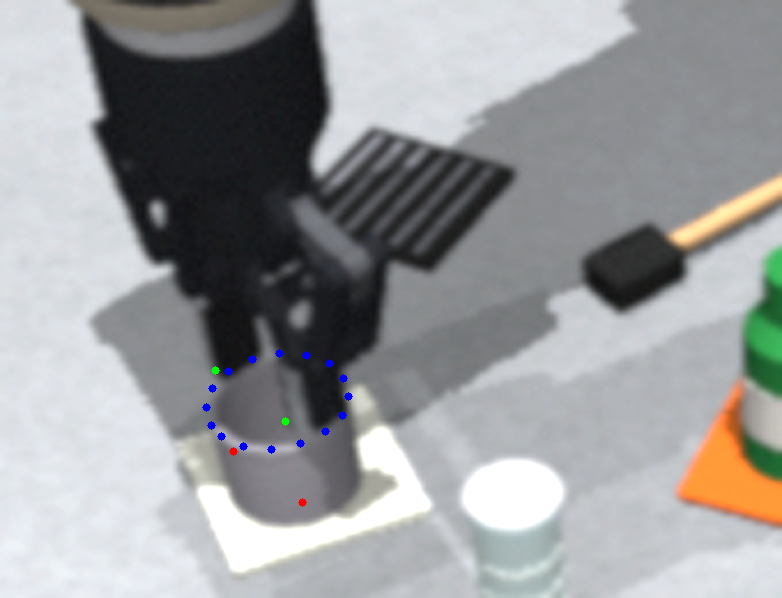

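```bash
python3 - <<'E'
import sys;sys.path.insert(0,'.')
from h import *
from cell import robot
w=robot.get_image("wrist");s=robot.get_image("scene")
for z in (10,20,30,40,50,60,70):
    print(z,"wrist L",ray(w,(233.3,261.7),z)[:2].round(),"R",ray(w,(328.3,261.7),z)[:2].round(),"scene",ray(s,(189.6,183.9),z)[:2].round(),ray(s,(185.2,183.9),z)[:2].round())
E
```

```text
10 wrist L [ 624. -108.] R [ 625. -164.] scene [ 613. -146.] [ 619. -152.]
20 wrist L [ 629. -110.] R [ 629. -163.] scene [ 619. -137.] [ 625. -143.]
30 wrist L [ 634. -111.] R [ 634. -161.] scene [ 625. -128.] [ 631. -134.]
40 wrist L [ 639. -113.] R [ 639. -160.] scene [ 631. -119.] [ 637. -124.]
50 wrist L [ 643. -114.] R [ 643. -158.] scene [ 637. -110.] [ 642. -115.]
60 wrist L [ 648. -116.] R [ 648. -157.] scene [ 643. -100.] [ 648. -106.]
70 wrist L [ 653. -118.] R [ 653. -155.] scene [649. -91.] [654. -97.]
```

Request:
carry_out(
  rows=[0,0,0,0,1,0,0,0,0,1,0,0,0,0,1,0,0,0,0,1,0,0,0,0,1,0,0,0,0,1,0,0,0,0,1,0,0,0.2,0,1,0,0,0.4,0,1,0,0,0.5,0,1,0,0,0.5,0,1],
)

```text
clock: 5.1
ee_pos: [635.6, -136.5, 12.7]
eef_rot: [1.0, 0.0, -0.001, -0.0]
ft_force: [0.2, 0.3, -0.2]
grip_width: 85.4
finger_force: 0.0
```

Request:
carry_out(
  rows=[0,0,0.1,0,1,0,0,0.2,0,1,0,0,0.3,0,1,0,0,0.4,0,1,0,0,0.4,0,1],
)

```text
clock: 5.6
ee_pos: [635.7, -136.5, 1.1]
eef_rot: [1.0, 0.0, -0.0, -0.0]
ft_force: [1.0, 0.0, 0.1]
grip_width: 85.5
finger_force: 0.0
```

Request:
carry_out(
  rows=[0,0,0,0,0.8,0,0,0,0,0.8,0,0,0,0,0.7,0,0,0,0,0.7,0,0,0,0,0.6,0,0,0,0,0.6,0,0,0,0,0.5,0,0,0,0,0.5,0,0,0,0,0.5,0,0,0,0,0.5],
  force=30,
)

```text
clock: 6.6
ee_pos: [636.2, -136.6, 2.0]
eef_rot: [1.0, 0.0, 0.0, 0.0]
ft_force: [-1.2, 0.4, 5.7]
grip_width: 51.8
finger_force: 32.0
```

Request:
carry_out(
  rows=[0,0,-0.3,0,0.5,0,0,-0.8,0,0.5,0,0,-1.4,0,0.5,0,0,-2,0,0.5,0,0,-2,0,0.5],
)

```text
clock: 7.1
ee_pos: [637.6, -137.0, 64.9]
eef_rot: [1.0, 0.0, 0.002, 0.001]
ft_force: [-0.3, -0.5, -1.1]
grip_width: 51.5
finger_force: 31.7
```

```bash
python3 - <<'E'
from cell import robot
import cv2,numpy as np
w=robot.get_image("wrist")["frame"][:,:,::-1];t=robot.get_image("scene")["frame"][60:260,100:367,::-1]
cv2.imwrite("pics/f.png",np.hstack([cv2.resize(w,(400,300)),cv2.resize(t,(400,300))]))
E
```

```text
(no output)
```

View pics/f.png

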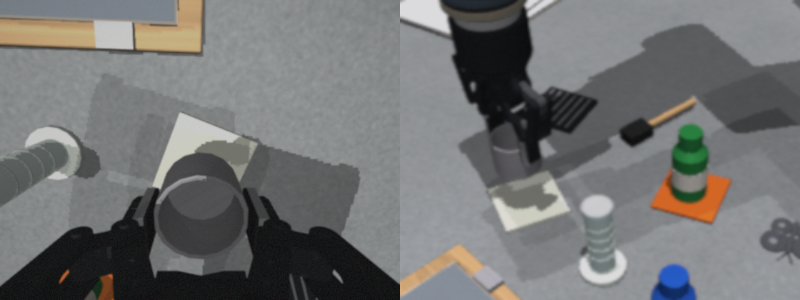

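Request:
carry_out(
  rows=[-0.5,0.4,0,0,0.5,-1.2,0.9,0,0,0.5,-2,1.5,0,0,0.5,-2.8,2.1,0,0,0.5,-3.6,2.7,0,0,0.5,-4.3,3.2,0,0,0.5,-4.9,3.6,0,0,0.5,-5.15,3.8,0,0,0.5,-5.15,3.8,0,0,0.5,-5.15,3.8,0,0,0.5,-5.15,3.8,0,0,0.5],
)

```text
clock: 8.3
ee_pos: [482.3, -250.2, 61.4]
eef_rot: [1.0, 0.001, 0.0, -0.0]
ft_force: [0.2, -0.3, -0.6]
grip_width: 52.1
finger_force: 31.6
```

```bash
python3 - <<'E'
from cell import robot
import cv2,numpy as np
d=robot.get_image("wrist");w=d["frame"][:,:,::-1]
cv2.imwrite("pics/g.png",cv2.convertScaleAbs(w,alpha=1.6));print(d["origin"],robot.read_state()["ee_pos"])
E
```

```text
[ 557.12565764 -249.84975756  226.30565825] [ 482.21875418 -250.19167165   61.46882624]
```

View pics/g.png

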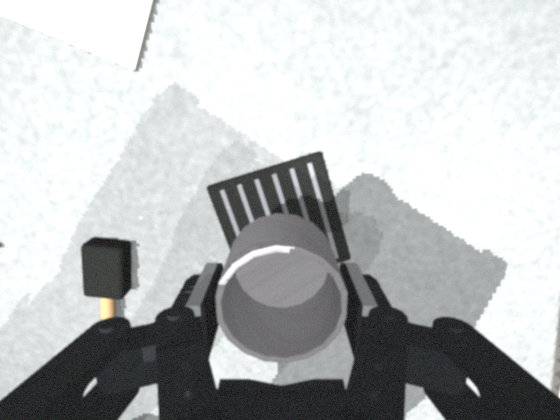

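```bash
python3 - <<'E'
import sys;sys.path.insert(0,'.')
from h import *
from cell import robot
w=robot.get_image("wrist")
a=[ray(w,p,6)[:2].round(1) for p in ((208,187),(322,152),(350,260))];print(a,(a[0]+a[2])/2,ray(w,(282,303),108)[:2],ray(w,(282,303),102)[:2])
E
```

```text
[array([ 507.1, -201.8]), array([ 530., -276.]), array([ 454.8, -298.5])] [ 480.95 -250.15] [ 483.58809309 -250.33392534] [ 479.86160293 -250.35952079]
```

Well centred on the mat (481, −250). I lower and release.

Request:
carry_out(
  rows=[-0.03,0,0.5,0,0.5,-0.03,0,1,0,0.5,-0.03,0,1.5,0,0.5,-0.03,0,1.8,0,0.5,-0.03,0,1.93,0,0.5,-0.03,0,1.98,0,0.5,-0.03,0,1.98,0,0.5,-0.03,0,1.98,0,0.7,-0.03,0,1.98,0,0.85,-0.03,0,1.98,0,1,-0.03,0,1.98,0,1,-0.03,0,1.98,0,1],
)

```text
clock: 9.6
ee_pos: [480.7, -250.7, 2.3]
eef_rot: [1.0, 0.0, 0.0, 0.0]
ft_force: [-0.2, -0.2, -0.2]
grip_width: 85.2
finger_force: 0.0
```

Request:
carry_out(
  rows=[0,0,-0.3,0,1,0,0,-0.8,0,1,0,0,-1.6,0,1,0,0,-2.6,0,1,0,0,-3.6,0,1,0,0,-4.6,0,1,0,0,-5.6,0,1,0,0,-6,0,1,0,0,-6,0,1],
)

```text
clock: 10.5
ee_pos: [481.3, -251.1, 184.2]
eef_rot: [1.0, 0.0, 0.002, 0.001]
ft_force: [0.3, 0.5, -0.1]
grip_width: 85.4
finger_force: 0.0
```

Request:
carry_out(
  rows=[0.4,-0.8,0,0,1,1,-2.1,0,0,1,1.6,-3.4,0,0,1,2.2,-4.7,0,0,1,2.8,-6,0,0,1,3.4,-7.3,0,0,1,4,-8.6,0,0,1,4.6,-9.8,0,0,1,5.2,-11,0,0,1,5.6,-11.9,0,0,1,5.88,-12.47,0,0,1,5.88,-12.47,0,0,1],
)

```text
clock: 11.7
ee_pos: [656.5, 125.6, 180.0]
eef_rot: [1.0, 0.002, -0.001, -0.0]
ft_force: [-0.6, -1.0, 0.0]
grip_width: 85.2
finger_force: 0.0
```

Request:
carry_out(
  rows=[0,0,0.8,0,1,0,0,1.8,0,1,0,0,2.5,0,1,0,0,2.5,0,1,0,0,2.5,0,1],
)

```text
clock: 12.2
ee_pos: [656.5, 122.9, 107.1]
eef_rot: [1.0, 0.0, -0.001, 0.0]
ft_force: [0.2, -0.1, 0.6]
grip_width: 85.3
finger_force: 0.0
```

```bash
python3 - <<'E'
from cell import robot
import cv2,numpy as np
d=robot.get_image("wrist");w=d["frame"][:,:,::-1]
t=robot.get_image("scene")["frame"][100:300,170:390,::-1]
cv2.imwrite("pics/i.png",cv2.convertScaleAbs(np.hstack([cv2.resize(w,(400,300)),cv2.resize(t,(400,364))[64:]]),alpha=1.7));print(d["origin"],robot.read_state()["ee_pos"])
E
```

```text
[731.56909427 123.19543071 271.88642803] [657.38524872 123.28436241 108.50404115]
```

View pics/i.png

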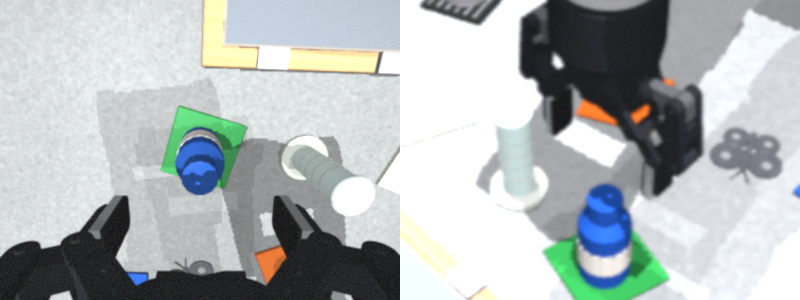

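```bash
python3 - <<'E'
import sys;sys.path.insert(0,'.')
from h import *
from cell import robot
w=robot.get_image("wrist")
print(robot.read_state()["ee_pos"])
print("cap",ray(w,(278.6,254),101))
m=[]
for p in((170,140),(246,170),(225,257/1.4*1.0)): m.append(ray(w,(181*1.4,106*1.4),6))
c=[ray(w,(a*1.4,b*1.4),6)[:2].round(1) for a,b in((180,106),(246,125),(162,172),(226,187))];print("green corners",c,np.mean(c,0))
for z in (110,120,130,140,150): print(z,ray(w,(181,275),z).round(),ray(w,(382,275),z).round())
E
```

```text
[657.42160304 123.38043106 108.57787225]
cap [655.71861528 124.8137658  101.        ]
green corners [array([702.3, 146. ]), array([681.5,  73.4]), array([625.7, 168.9]), array([606.5,  93.3])] [654.  120.4]
110 [648. 176. 110.] [648.  70. 110.]
120 [653. 173. 120.] [653.  73. 120.]
130 [658. 170. 130.] [658.  77. 130.]
140 [663. 167. 140.] [663.  80. 140.]
150 [668. 163. 150.] [668.  83. 150.]
```

Request:
carry_out(
  rows=[0,0,0.6,0,1,0,0,1.2,0,1,0,0,1.8,0,1,0,0,2.2,0,1,0,0,2.5,0,1,0,0,2.65,0,1,0,0,2.75,0,1,0,0,2.85,0,1,0,0,2.85,0,1],
)

```text
clock: 13.25
ee_pos: [656.8, 123.5, 21.7]
eef_rot: [1.0, 0.0, 0.0, 0.0]
ft_force: [0.4, 0.5, -0.9]
grip_width: 85.3
finger_force: 0.0
```

Request:
carry_out(
  rows=[0,0,0,0,0.8,0,0,0,0,0.8,0,0,0,0,0.7,0,0,0,0,0.65,0,0,0,0,0.6,0,0,0,0,0.55,0,0,0,0,0.5,0,0,0,0,0.4,0,0,0,0,0.35,0,0,0,0,0.35,0,0,0,0,0.35],
)

```text
clock: 14.35
ee_pos: [656.9, 123.6, 21.9]
eef_rot: [1.0, 0.0, 0.0, -0.0]
ft_force: [-0.9, 0.1, 3.7]
grip_width: 42.9
finger_force: 30.3
```

Request:
carry_out(
  rows=[0,0,-0.2,0,0.35,0,0,-0.6,0,0.35,0,0,-1.2,0,0.35,0,0,-2,0,0.35,0,0,-2.8,0,0.35,0,0,-3.6,0,0.35,0,0,-4.2,0,0.35,0,0,-4.5,0,0.35,0,0,-4.5,0,0.35],
)

```text
clock: 15.25
ee_pos: [657.3, 123.6, 158.2]
eef_rot: [1.0, 0.0, 0.001, -0.0]
ft_force: [0.6, 0.3, -1.8]
grip_width: 42.8
finger_force: 30.7
```

```bash
python3 - <<'E'
from cell import robot
import cv2,numpy as np
d=robot.get_image("wrist");w=d["frame"][:,:,::-1]
t=robot.get_image("scene")["frame"][100:320,170:390,::-1]
cv2.imwrite("pics/j.png",cv2.convertScaleAbs(np.hstack([cv2.resize(w,(400,300)),cv2.resize(t,(300,300))]),alpha=1.7));print(d["origin"],robot.read_state()["ee_pos"])
E
```

```text
[731.80609    123.81666813 323.23804859] [656.39460786 123.44481366 155.99182601]
```

View pics/j.png

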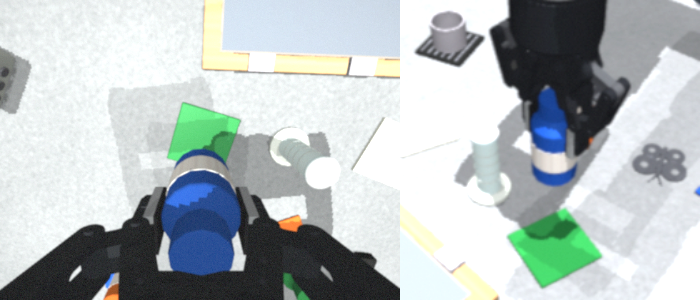

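Request:
carry_out(
  rows=[-0.05,0.5,0,0,0.35,-0.15,1.4,0,0,0.35,-0.25,2.4,0,0,0.35,-0.35,3.4,0,0,0.35,-0.45,4.4,0,0,0.35,-0.55,5.4,0,0,0.35,-0.65,6.4,0,0,0.35,-0.73,7.4,0,0,0.35,-0.8,8.2,0,0,0.35,-0.83,8.78,0,0,0.35,-0.83,8.78,0,0,0.35,-0.83,8.78,0,0,0.35],
)

```text
clock: 16.55
ee_pos: [631.8, -139.8, 156.2]
eef_rot: [1.0, 0.0, -0.0, -0.0]
ft_force: [0.3, 0.1, -0.9]
grip_width: 42.8
finger_force: 30.7
```

Request:
carry_out(
  rows=[0,0,0.6,0,0.35,0,0,1.4,0,0.35,0,0,2.2,0,0.35,0,0,3,0,0.35,0,0,3.5,0,0.35,0,0,3.9,0,0.35,0,0,4.2,0,0.35,0,0,4.4,0,0.35,0,0,4.47,0,0.35,0,0,4.47,0,0.35,0,0,4.47,0,0.35],
)

```text
clock: 17.65
ee_pos: [632.4, -140.0, 23.2]
eef_rot: [1.0, 0.0, 0.0, 0.0]
ft_force: [-0.3, 0.2, -1.2]
grip_width: 43.0
finger_force: 30.7
```

Request:
carry_out(
  rows=[0,0,0.03,0,0.35,0,0,0.05,0,0.35,0,0,0.05,0,0.5,0,0,0.05,0,0.6,0,0,0.05,0,0.8,0,0,0.05,0,1,0,0,0.05,0,1,0,0,0.05,0,1,0,0,0.05,0,1,0,0,0.05,0,1],
)

```text
clock: 18.65
ee_pos: [632.1, -139.9, 21.1]
eef_rot: [1.0, 0.0, -0.0, -0.0]
ft_force: [-0.4, 0.1, 0.5]
grip_width: 85.7
finger_force: 0.0
```

Request:
carry_out(
  rows=[0,0,-0.3,0,1,0,0,-0.8,0,1,0,0,-1.6,0,1,0,0,-2.6,0,1,0,0,-3.6,0,1,0,0,-4.4,0,1,0,0,-4.5,0,1,0,0,-4.5,0,1],
)

```text
clock: 19.45
ee_pos: [632.3, -140.0, 157.3]
eef_rot: [1.0, 0.0, 0.001, 0.0]
ft_force: [0.2, 0.4, -0.2]
grip_width: 85.4
finger_force: 0.0
```

Request:
carry_out(
  rows=[-0.5,-0.45,0,0,1,-1.3,-1.2,0,0,1,-2.1,-2,0,0,1,-2.9,-2.7,0,0,1,-3.7,-3.5,0,0,1,-4.4,-4.1,0,0,1,-4.83,-4.53,0,0,1,-4.83,-4.53,0,0,1,-4.83,-4.53,0,0,1],
)

```text
clock: 20.35
ee_pos: [487.1, -4.2, 155.7]
eef_rot: [1.0, 0.001, -0.0, 0.0]
ft_force: [0.0, 0.4, 0.4]
grip_width: 85.6
finger_force: 0.0
```

```bash
python3 - <<'E'
import sys;sys.path.insert(0,'.')
from h import *
from cell import robot
d=robot.get_image("wrist");im=d["frame"][:,:,::-1];hsv=cv2.cvtColor(im,cv2.COLOR_BGR2HSV)
m=cv2.inRange(hsv,(50,100,20),(80,255,255))
n,l,st,c=cv2.connectedComponentsWithStats(m)
for i in range(1,n):
    if st[i,4]>100: print(st[i],c[i])
# cap-top: lowest part of bottle blob; cap spans 29 mm
i=max(range(1,n),key=lambda i:st[i,4]*(abs(c[i][0]-281)<80)); x,y,w,h,_=st[i]
ys,xs=np.where(l==i)
for r in range(y+h-1,y,-6): q=xs[ys==r]; print(r,q.min(),q.max(),hsv[r,q,2].mean().round())
print(robot.read_state()["ee_pos"])
cv2.imwrite("pics/k.png",im)
E
```

```text
[  71    0  105   56 4238] [127.50731477  21.29353469]
[ 253  180   54   62 2545] [279.5697446  209.52730845]
241 279 282 68.0
235 266 293 68.0
229 262 297 72.0
223 258 302 105.0
217 254 304 103.0
211 253 306 99.0
205 253 306 85.0
199 255 304 79.0
193 257 302 94.0
187 262 297 88.0
181 271 288 55.0
[487.44688969  -4.45794602 155.7500755 ]
```

Request:
carry_out(
  rows=[0,0,1,0,1,0,0,2,0,1,0,0,3,0,1,0,0,3.7,0,1,0,0,4.2,0,1,0,0,4.4,0,1,0,0,4.48,0,1,0,0,4.48,0,1],
)

```text
clock: 21.2
ee_pos: [487.5, -4.4, 21.9]
eef_rot: [1.0, 0.0, 0.0, 0.0]
ft_force: [-0.6, -0.3, -0.4]
grip_width: 85.4
finger_force: 0.0
```

Request:
carry_out(
  rows=[0,0,0,0,0.8,0,0,0,0,0.8,0,0,0,0,0.7,0,0,0,0,0.65,0,0,0,0,0.6,0,0,0,0,0.55,0,0,0,0,0.5,0,0,0,0,0.4,0,0,0,0,0.35,0,0,0,0,0.35,0,0,0,0,0.35],
)

```text
clock: 22.3
ee_pos: [487.2, -4.1, 21.9]
eef_rot: [1.0, 0.0, 0.0, -0.0]
ft_force: [-1.6, 0.4, 5.5]
grip_width: 42.7
finger_force: 29.8
```

Request:
carry_out(
  rows=[0,0,-0.2,0,0.35,0,0,-0.6,0,0.35,0,0,-1.2,0,0.35,0,0,-2,0,0.35,0,0,-2.8,0,0.35,0,0,-3.6,0,0.35,0,0,-4.2,0,0.35,0,0,-4.5,0,0.35,0,0,-4.5,0,0.35,0,0,-4.5,0,0.35],
)

```text
clock: 23.3
ee_pos: [486.7, -4.1, 156.2]
eef_rot: [1.0, 0.0, -0.0, -0.0]
ft_force: [0.5, -0.2, -0.9]
grip_width: 43.2
finger_force: 30.8
```

Request:
carry_out(
  rows=[0.4,-0.3,0,0,0.35,1.1,-0.83,0,0,0.35,1.9,-1.43,0,0,0.35,2.7,-2.03,0,0,0.35,3.5,-2.63,0,0,0.35,4.3,-3.23,0,0,0.35,5,-3.76,0,0,0.35,5.4,-4.06,0,0,0.35,5.53,-4.16,0,0,0.35,5.53,-4.16,0,0,0.35,5.53,-4.16,0,0,0.35],
)

```text
clock: 24.4
ee_pos: [652.4, 120.6, 156.2]
eef_rot: [1.0, 0.0, -0.001, 0.0]
ft_force: [0.3, 0.2, -1.4]
grip_width: 42.8
finger_force: 30.8
```

Request:
carry_out(
  rows=[0,0,0.6,0,0.35,0,0,1.4,0,0.35,0,0,2.2,0,0.35,0,0,3,0,0.35,0,0,3.5,0,0.35,0,0,3.9,0,0.35,0,0,4.2,0,0.35,0,0,4.4,0,0.35,0,0,4.47,0,0.35,0,0,4.5,0,0.35,0,0,4.52,0,0.35,0,0,4.52,0,0.35],
)

```text
clock: 25.6
ee_pos: [653.3, 120.9, 22.0]
eef_rot: [1.0, 0.0, 0.001, -0.0]
ft_force: [-0.9, -0.6, 3.8]
grip_width: 42.8
finger_force: 31.2
```

Request:
carry_out(
  rows=[0,0,0,0,0.35,0,0,0,0,0.5,0,0,0,0,0.6,0,0,0,0,0.8,0,0,0,0,1,0,0,0,0,1,0,0,0,0,1,0,0,0,0,1,0,0,0,0,1],
)

```text
clock: 26.5
ee_pos: [652.9, 120.8, 21.1]
eef_rot: [1.0, 0.0, -0.0, -0.0]
ft_force: [-0.6, -0.9, 0.7]
grip_width: 85.4
finger_force: 0.0
```

Request:
carry_out(
  rows=[0,0,-0.3,0,1,0,0,-0.8,0,1,0,0,-1.6,0,1,0,0,-2.6,0,1,0,0,-3.6,0,1,0,0,-4.4,0,1,0,0,-4.5,0,1,0,0,-4.5,0,1],
)

```text
clock: 27.3
ee_pos: [653.1, 120.9, 157.2]
eef_rot: [1.0, 0.0, 0.001, -0.0]
ft_force: [-0.2, -0.1, -0.4]
grip_width: 85.2
finger_force: 0.0
```

Request:
carry_out(
  rows=[-0.6,-0.3,0,0,1,-1.6,-0.83,0,0,1,-2.8,-1.46,0,0,1,-4,-2.1,0,0,1,-5.2,-2.7,0,0,1,-6.2,-3.23,0,0,1,-6.9,-3.6,0,0,1,-7.18,-3.74,0,0,1,-7.18,-3.74,0,0,1,-7.18,-3.74,0,0,1],
)

```text
clock: 28.3
ee_pos: [438.1, 232.6, 155.8]
eef_rot: [1.0, 0.0, -0.0, 0.0]
ft_force: [0.7, 0.9, 0.2]
grip_width: 85.6
finger_force: 0.0
```

```bash
python3 - <<'E'
import sys;sys.path.insert(0,'.')
from h import *
from cell import robot
for nm in("wrist","top"):
    d=robot.get_image(nm);im=d["frame"][:,:,::-1];hsv=cv2.cvtColor(im,cv2.COLOR_BGR2HSV)
    for col,lo,hi in(("orange",3,22),("green",50,80),("blue",100,130)):
        m=cv2.inRange(hsv,(lo,120,50),(hi,255,255));n,l,st,c=cv2.connectedComponentsWithStats(m)
        for i in range(1,n):
            if 60<st[i,4]<6000: print(nm,col,st[i],c[i].round(1))
    cv2.imwrite(f"pics/l_{nm}.png",im)
print(robot.read_state()["ee_pos"],R.from_quat(d["rotation"]).as_matrix()[0])
E
```

```text
wrist orange [ 485   86   75  108 5933] [525.8 140.2]
wrist orange [ 251  180   55   62 2632] [277.8 209.9]
wrist blue [ 233  145   88   86 3887] [273.3 176.9]
top orange [ 76   0  78  16 853] [114.    5.8]
top orange [ 384    0   97   31 2149] [433.2  12.1]
top orange [272  67  24   6  72] [285.8  68.5]
top orange [311  68  22   7  94] [321.1  70.2]
top orange [ 499   88   61   54 1373] [527.1 116.4]
top orange [217 144  23   6  62] [227.7 147. ]
top orange [ 250  241   48   48 1419] [273.1 264.7]
top green [ 194  167   45   44 1054] [216.1 188.6]
top blue [330 179  22  21 342] [341.1 188.5]
top blue [142 269  39  40 678] [163.8 287.6]
[438.27571194 232.42541707 155.88464679] [-0.01670951  0.9869502  -0.16015647]
```

Request:
carry_out(
  rows=[0,0,1,0,1,0,0,2,0,1,0,0,3,0,1,0,0,3.7,0,1,0,0,4.2,0,1,0,0,4.4,0,1,0,0,4.48,0,1,0,0,4.48,0,1],
)

```text
clock: 29.2
ee_pos: [437.9, 232.8, 21.9]
eef_rot: [1.0, 0.0, 0.0, -0.0]
ft_force: [-0.4, 0.5, 0.9]
grip_width: 85.3
finger_force: 0.0
```

Request:
carry_out(
  rows=[0,0,0,0,0.8,0,0,0,0,0.8,0,0,0,0,0.7,0,0,0,0,0.65,0,0,0,0,0.6,0,0,0,0,0.55,0,0,0,0,0.5,0,0,0,0,0.4,0,0,0,0,0.35,0,0,0,0,0.35,0,0,0,0,0.35],
)

```text
clock: 30.3
ee_pos: [437.6, 233.0, 21.9]
eef_rot: [1.0, 0.0, 0.0, -0.0]
ft_force: [-0.9, 0.8, 5.8]
grip_width: 43.0
finger_force: 30.1
```

Request:
carry_out(
  rows=[0,0,-0.2,0,0.35,0,0,-0.6,0,0.35,0,0,-1.2,0,0.35,0,0,-2,0,0.35,0,0,-2.8,0,0.35,0,0,-3.6,0,0.35,0,0,-4.2,0,0.35,0,0,-4.5,0,0.35,0,0,-4.5,0,0.35,0,0,-4.5,0,0.35],
)

```text
clock: 31.3
ee_pos: [437.0, 232.7, 156.2]
eef_rot: [1.0, 0.0, -0.0, 0.0]
ft_force: [0.2, 0.2, -1.4]
grip_width: 42.9
finger_force: 30.9
```

Request:
carry_out(
  rows=[0.1,0.5,0,0,0.35,0.28,1.4,0,0,0.35,0.5,2.5,0,0,0.35,0.75,3.6,0,0,0.35,0.97,4.7,0,0,0.35,1.2,5.8,0,0,0.35,1.4,6.8,0,0,0.35,1.53,7.4,0,0,0.35,1.6,7.76,0,0,0.35,1.6,7.76,0,0,0.35,1.6,7.76,0,0,0.35],
)

```text
clock: 32.4
ee_pos: [485.2, 0.7, 156.2]
eef_rot: [1.0, 0.0, -0.0, -0.0]
ft_force: [0.8, 0.1, -1.2]
grip_width: 42.9
finger_force: 30.9
```

Request:
carry_out(
  rows=[0,0,0.6,0,0.35,0,0,1.4,0,0.35,0,0,2.2,0,0.35,0,0,3,0,0.35,0,0,3.5,0,0.35,0,0,3.9,0,0.35,0,0,4.2,0,0.35,0,0,4.4,0,0.35,0,0,4.47,0,0.35,0,0,4.5,0,0.35,0,0,4.52,0,0.35,0,0,4.52,0,0.35],
)

```text
clock: 33.6
ee_pos: [485.9, 0.2, 21.9]
eef_rot: [1.0, 0.0, 0.0, -0.0]
ft_force: [-1.9, 1.3, 5.2]
grip_width: 42.8
finger_force: 31.6
```

Request:
carry_out(
  rows=[0,0,0,0,0.35,0,0,0,0,0.5,0,0,0,0,0.6,0,0,0,0,0.8,0,0,0,0,1,0,0,0,0,1,0,0,0,0,1,0,0,0,0,1,0,0,0,0,1],
)

```text
clock: 34.5
ee_pos: [485.6, 0.1, 21.1]
eef_rot: [1.0, 0.0, -0.0, -0.0]
ft_force: [0.1, -0.3, -0.3]
grip_width: 85.5
finger_force: 0.0
```

Request:
carry_out(
  rows=[0,0,-0.3,0,1,0,0,-0.8,0,1,0,0,-1.6,0,1,0,0,-2.6,0,1,0,0,-3.6,0,1,0,0,-4.4,0,1,0,0,-4.5,0,1,0,0,-4.5,0,1],
)

```text
clock: 35.3
ee_pos: [485.7, 0.1, 156.6]
eef_rot: [1.0, 0.0, 0.001, 0.0]
ft_force: [0.5, -0.8, -0.1]
grip_width: 85.4
finger_force: 0.0
```

Request:
carry_out(
  rows=[0.5,0.47,0,0,1,1.3,1.24,0,0,1,2.1,2,0,0,1,2.9,2.77,0,0,1,3.7,3.53,0,0,1,4.4,4.2,0,0,1,4.8,4.58,0,0,1,4.89,4.67,0,0,1,4.89,4.67,0,0,1,4.89,4.67,0,0,1],
)

```text
clock: 36.3
ee_pos: [631.6, -139.1, 155.5]
eef_rot: [1.0, 0.001, -0.001, -0.0]
ft_force: [0.5, 1.1, 0.3]
grip_width: 85.0
finger_force: 0.0
```

Request:
carry_out(
  rows=[0,0,1,0,1,0,0,2,0,1,0,0,3,0,1,0,0,3.7,0,1,0,0,4.2,0,1,0,0,4.4,0,1,0,0,4.48,0,1,0,0,4.48,0,1],
)

```text
clock: 37.1
ee_pos: [632.8, -139.9, 22.4]
eef_rot: [1.0, 0.0, 0.0, 0.0]
ft_force: [-0.7, 0.4, 1.1]
grip_width: 85.2
finger_force: 0.0
```

Request:
carry_out(
  rows=[0,0,0,0,0.8,0,0,0,0,0.8,0,0,0,0,0.7,0,0,0,0,0.65,0,0,0,0,0.6,0,0,0,0,0.55,0,0,0,0,0.5,0,0,0,0,0.4,0,0,0,0,0.35,0,0,0,0,0.35,0,0,0,0,0.35],
)

```text
clock: 38.2
ee_pos: [632.5, -139.8, 21.9]
eef_rot: [1.0, 0.0, 0.0, 0.0]
ft_force: [-1.3, 1.3, 4.7]
grip_width: 43.1
finger_force: 30.2
```

Request:
carry_out(
  rows=[0,0,-0.2,0,0.35,0,0,-0.6,0,0.35,0,0,-1.2,0,0.35,0,0,-2,0,0.35,0,0,-2.8,0,0.35,0,0,-3.6,0,0.35,0,0,-4.2,0,0.35,0,0,-4.5,0,0.35,0,0,-4.5,0,0.35,0,0,-4.5,0,0.35],
)

```text
clock: 39.2
ee_pos: [632.0, -139.8, 156.0]
eef_rot: [1.0, 0.0, -0.0, -0.0]
ft_force: [-0.1, -0.2, -1.3]
grip_width: 43.1
finger_force: 30.7
```

Request:
carry_out(
  rows=[-0.25,-0.5,0,0,0.35,-0.8,-1.55,0,0,0.35,-1.45,-2.8,0,0,0.35,-2.1,-4.1,0,0,0.35,-2.75,-5.35,0,0,0.35,-3.4,-6.6,0,0,0.35,-4.05,-7.9,0,0,0.35,-4.7,-9.15,0,0,0.35,-5.3,-10.3,0,0,0.35,-5.8,-11.3,0,0,0.35,-6.2,-12.1,0,0,0.35,-6.45,-12.56,0,0,0.35],
)

```text
clock: 40.4
ee_pos: [437.1, 238.1, 155.7]
eef_rot: [1.0, 0.001, -0.001, 0.0]
ft_force: [0.5, 0.2, -1.5]
grip_width: 42.9
finger_force: 30.7
```

Request:
carry_out(
  rows=[0,0,0,0,0.35,0,0,0.6,0,0.35,0,0,1.4,0,0.35,0,0,2.2,0,0.35,0,0,3,0,0.35,0,0,3.6,0,0.35,0,0,4,0,0.35,0,0,4.25,0,0.35,0,0,4.42,0,0.35,0,0,4.5,0,0.35,0,0,4.52,0,0.35,0,0,4.52,0,0.35],
)

```text
clock: 41.6
ee_pos: [438.9, 236.8, 21.9]
eef_rot: [1.0, 0.0, 0.0, -0.0]
ft_force: [-1.4, -2.7, 4.5]
grip_width: 42.9
finger_force: 31.1
```

Request:
carry_out(
  rows=[0,0,0,0,0.35,0,0,0,0,0.5,0,0,0,0,0.6,0,0,0,0,0.8,0,0,0,0,1,0,0,0,0,1,0,0,0,0,1,0,0,0,0,1,0,0,0,0,1],
)

```text
clock: 42.5
ee_pos: [438.6, 236.8, 21.1]
eef_rot: [1.0, 0.0, -0.0, 0.0]
ft_force: [0.1, -0.2, -0.8]
grip_width: 85.1
finger_force: 0.0
```

Request:
carry_out(
  rows=[0,0,-0.3,0,1,0,0,-0.8,0,1,0,0,-1.6,0,1,0,0,-2.6,0,1,0,0,-3.6,0,1,0,0,-4.6,0,1,0,-1,-5.6,0,1,0,-2,-6,0,1,0,-3,-6,0,1,0,-4,-6,0,1,0,-4,-6,0,1],
)

```text
clock: 43.6
ee_pos: [438.1, 359.3, 201.7]
eef_rot: [1.0, 0.001, 0.0, -0.001]
ft_force: [0.3, -0.5, 0.1]
grip_width: 85.5
finger_force: 0.0
```

```bash
python3 - <<'E'
import sys;sys.path.insert(0,'.')
from h import *
from cell import robot
a=robot.get_image("top")["frame"][155:325,130:420,::-1];b=robot.get_image("scene")["frame"][60:320,100:480,::-1]
o=np.zeros((600,580,3),np.uint8);o[:340]=cv2.resize(a,(580,340),interpolation=cv2.INTER_CUBIC);o[340:,:380]=b
cv2.imwrite("pics/m.png",cv2.convertScaleAbs(o,alpha=1.5))
E
```

```text
(no output)
```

View pics/m.png

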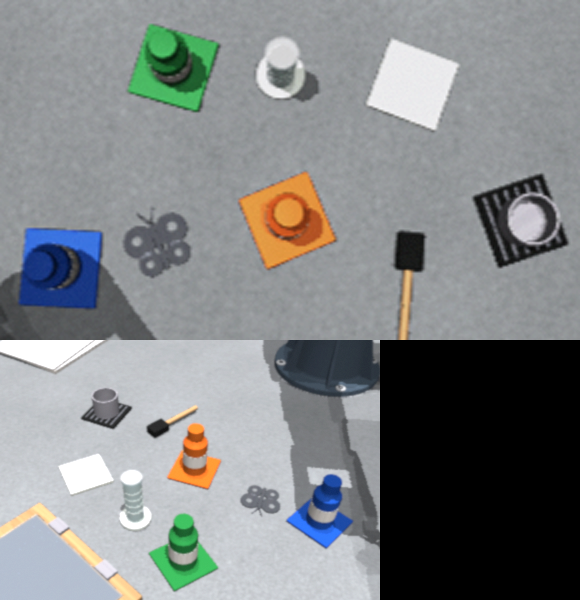

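```bash
python3 - <<'E'
import sys;sys.path.insert(0,'.')
from h import *
from cell import robot
d=robot.get_image("top")
u=lambda x,y:((x+.5)/2-.5+130,(y+.5)/2-.5+155)
for n,x,y,z in [("cup",533,218,48),("drain",520.5,220.5,6),("blue",41,266,101),("orange",290,213,101),("green",162,44,101)]: print(n,ray(d,u(x,y),z)[:2].round(1))
print(robot.read_state()["joint_vel"].round(3)); robot.sign_off()
E
```

```text
cup [ 480.6 -249.9]
drain [ 480.6 -249.1]
blue [439.6 233.3]
orange [485.7  -1.1]
green [652.9 121.5]
[-0.013 -0.005  0.007  0.001 -0.002  0.   ]
the job is handed in; nothing more can be done
```

The job is handed in at about 44 s: the cup measures within 1 mm of the black mat's centre, each bottle stands upright within about 4 mm of the centre of its own coaster, and the cylinder was not touched; the verdict itself was not shown to me.

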